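# Load a portion tub through the check flaps of a chilled loading lane

## Robot

A 6-joint arm with a two-finger parallel gripper is mounted at the origin on the work surface. World frame = base frame: x ahead of the robot, y to its left, z up, the work surface at z = 0. Lengths are in m, angles in degrees, forces in N, time in s.
With the tool pointing down it reaches from about 0.4 to 0.825 m from the base axis. Payload 7 kg.
Tool frame: the origin (TCP) lies at the very end of the fingers, on their centre line; the grasp point (between the pads) lies 19 mm behind it (r.hold_point_z is the distance from the TCP to the grasp point, in m); z points along the fingers, y is the direction in which the jaws open and shut (so a half turn about z gives the same grasp; the last joint's range is limited). The gripper opens to 88 mm and grips with 3 to 60 N. Pads are 19 mm wide; open, the fingers measure 130 mm over their backs; the gripper's body (78 mm by 193 mm) begins 47 mm behind the grasp point.
Start: joints at [-56.603, 20.546, 0.682, 0, -70.136, -16.507], TCP at [0.196, -0.646, 0.202] pointing down, gripper open.
Joint ranges: [-176.03, 176.03], [-82.01, 121.73], [-58.28, 71.71], [-173.87, 95.51], [-174.79, -0.11], [-173.66, 173.66]. Speed limits (degrees/s): [136.94, 136.94, 172.46, 180, 180, 180].

## Interface

Orientations are given as [roll, pitch, yaw] about the fixed x, y, z axes, in that order (R = Rz(yaw) Ry(pitch) Rx(roll)).
In Python, from plant import r gives the robot as it stands. The module is installed in compiled form; this text tells all that it offers.
- The arm moves only by the shell command python3 -m inch 'ROWS' [FORCE]. ROWS is text: rows parted by semicolons, each of 7 numbers parted by spaces: the shift along the tool's x, y, z in m, then the turn, a rotation vector about the tool's x, y, z in rad, then the opening, from 0 (shut) to 1 (fully open). In form: tx ty tz ax ay az jaw; .... A call has 1 to 20 rows; each row shifts and turns the commanded pose from where the row before left it, along the tool's axes as they then stand; what a row does not reach is not made up. A row lasts 1/12 s, in which the tool goes at most 41.7 mm and 7.16 degrees, less where a joint would pass 70% of its speed; a pose out of reach is approached as far as the arm can. A call with a gripper value outside its range is refused whole. The fingers move at their own pace and stop on an object; FORCE is the grip in N (left out, the last holds). Time passes only in rows, so rows that do not move let the fingers close. It gives the time, the measured TCP pose, the force and the opening at its end, in the units of the state.
- r.get_state(): the state, without advancing time (a new reading comes with each control period).
- r.capture(name): name is "scene" or "top" or "wrist"; returns the picture (384x512x3 uint8, red, green, blue); there is no depth.
- r.camera_params(name): a dict with "vfov" (degrees; the focal length in pixels is half the picture's height over the tangent of half this angle, whatever the lens; pixels are square), "cx", "cy" (the principal point, pixels), "R" (3x3) and "t" (3): a world point X has camera coordinates R X + t. Camera axes: x right, y down, z forward; pixel columns grow to the right and rows downward; lengths in m; the calibration is good to about 2 mm. A picture is of the moment at which its call begins: read the wrist's pose just before it. camera_params takes no time and is no camera call; for the wrist camera it gives the pose at the moment of the call.
- r.close_job(): hands the job in, once; it reports no verdict.
Trained networks look in the newest picture that a camera, given by its name, has taken for a name from the list of things; names that differ only in an ending like _2 or _b are one class to them, and where a whole thing is asked for, a point or a joint stands for the part that bears it (a point fixed in the world has none). Each returns a list of dicts, best first, with "p" (0 to 1); they miss things now and then, are a little off and sometimes report something else, mostly with a low value. They report only what shows in the picture. A call takes as long as a camera call. They do not tell look-alikes from the thing itself.
- r.recognise(target, camera): "xy" ([column, row] in pixels, amid what is visible of it).
The state is a dict: "time_s": time; "joints": joint angles; "qd": joint speeds; "joint_torque": joint torques, N m; "tcp_pos": TCP position; "eef_rot": TCP orientation; "contact_force": force on the tool from outside, world axes, zero at the start; "moment": the same for the moment, N m; "gripper_width": finger opening in m.
Only numpy, scipy, OpenCV 4.12 (cv2) and the standard library are available. Lean on these libraries where they do the work, as an engineer would, in place of code of your own. Each camera call takes 0.05 s, during which the arm holds its last target.

## Task

Take the white tub with the red lid from the green board and set it down flat on the open landing of the metal loading lane, in front of the blue flaps. Then slide it along the lane through the flaps until it meets the orange sprung pad of the stop at the far end, and keep pressing until the pad has clearly given, about 6 mm, for half a second, but gently: never drive the pad to its end. Leave the tub standing square against the pad with both flaps fallen shut behind it, let go, and leave the other things on the counter alone.

Things in the scene. Friction and masses are not known exactly. Their poses are not given: they have to be found in the camera images.
- tub: White tub, red lid, 0.3 to 0.6 kg: 80 mm along its x, 124 mm along its y, 45 mm high to the top of the flat lid. On the lid's middle stands a red grip fin, 56 mm long along x, 14 mm thick along y, rising 28 mm above the lid (top 73 mm above the underside). Origin: centre of the underside; z up. Half a turn makes no difference: either 124 mm side may lead.
- lane: Fixed polished metal lane, slick (friction about 0.25); the tub travels along its +x, 124 mm side across. Origin: on the counter, mid-width, under the flap gate; z up. Floor plate 4 mm thick, x = -130 to +210 mm, 180 mm wide. Guide walls 27 mm high: parallel, 130 mm apart inside, from x = -5 mm on; before that flared out to about 160 mm apart at the open end x = -130 mm.
- landing (a point): Middle of the lane's open landing, on the floor plate's top (4 mm above the counter), at lane x = -70 mm. Set the tub down here, its origin within 25 mm along the lane, its front clear of the flaps.
- gate (a point): Mid-width of the flap gate at axle height, lane x = 0, 66 mm above the counter. Posts outside the walls, 74 mm high, carry one blue flap each on stub axles. Between the axles and flaps an open-topped slot 70 mm wide runs along the middle: fingers can follow the tub through it.
- pad_range (a point): Middle of the range in which the pad's face may lie, lane x = +148 mm, on the floor plate: an adjustable dark stop block, 34 mm high, with an orange pad in front (90 mm wide, 26 mm tall) stands across the lane; the pad's face is at an unmeasured place within 12 mm either way of this point along the lane. Find it by feel; the tub's front face stops there.
- flap_left (a joint): Angle of the blue flap on the lane's +y side (36 to 64 mm off the middle, hanging from the axle to 15 mm above the counter, 90 g): 0 shut, grows as it swings up, only towards lane +x, to 1.5 rad. It rides up on the tub's front edge, then on its lid, and drops shut by its weight once the tub's rear face is beyond about lane x = +50 mm.
- flap_right (a joint): The same for the flap on the lane's -y side.
- buffer (a joint): How far the stop's orange sprung pad is pushed in along lane +x, m: 0 free, 12 mm fully in. It resists with about 1 N per mm plus 1.2 N of rubbing, on top of the tub's own sliding friction of 0.5 to 2 N; when let go it comes back part of the way and holds the tub there. Press it in 3.5 to 9 mm (about 6).
- spice_pot: White round pot, 64 mm across, 60 mm high, beyond the lane. Leave alone. Origin: centre of the underside.
- salt_pot: Grey round pot, 60 mm across, 55 mm high, beyond the lane. Leave alone. Origin: centre of the underside.
- oil: Yellow oil bottle, 64 mm across, 200 mm tall, near the robot on its left. Leave alone. Origin: centre of the underside.
- board: Fixed green cutting board, 340 by 220 mm, 12 mm thick, on which the tub starts. Origin: centre of the underside.
There are look-alikes about, which are no part of the job. What is shaped like the tub but yellow is not meant.

How it is judged:
By the outcome, as a careful person would: the job done as asked, in the order asked, and still so for the second after the job is handed in, with the robot touching nothing.
It also fails if it takes over 58 s, if anything falls off the work surface, if the arm or the gripper's body presses on something with over 40 N, if the wrist force passes 120 N, or if a joint passes its speed limit or range.

## Working session

There is one attempt and no reset: what is moved stays moved. The work goes in short steps, Python scripts to look and compute and a shell command to move; the robot and the scene stay as the last step left them, time stands still between calls to the robot, and variables do not carry over. Pictures are saved under pics/ and viewed, and the job is handed in when it is done.

```bash
mkdir -p pics; ls; python3 - <<'E'
from plant import r
import cv2, numpy as np
for n in ["scene","top"]:
    im=r.capture(n); cv2.imwrite(f"pics/{n}0.png",im[:,:,::-1])
    for t in ["tub","lane","gate","flap_left","buffer","board","spice_pot","oil"]:
        try: print(n,t,[(d['xy'],round(d['p'],2)) for d in r.recognise(t,n)][:4])
        except Exception as e: print(n,t,e)
    p=r.camera_params(n); print(p)
print(r.get_state(), r.hold_point_z)
E
```

```text
pics
scene tub [([161.4, 242.9], 0.88), ([119.5, 180.4], 0.58), ([195.8, 314.1], 0.55)]
scene lane [([285.7, 209.2], 0.91)]
scene gate [([284.2, 212.0], 0.97), ([164.7, 241.5], 0.17)]
scene flap_left [([272.8, 195.7], 0.56), ([314.1, 117.8], 0.4)]
scene buffer []
scene board [([155.6, 251.8], 0.88), ([164.3, 246.0], 0.33)]
scene spice_pot [([318.8, 253.1], 0.7)]
scene oil [([311.1, 119.5], 0.84)]
{'vfov': 44.2687327292212, 'cx': 259.1103372900786, 'cy': 198.60317291368858, 'R': array([[ 0.36401942,  0.93133458,  0.01028423],
       [ 0.77850169, -0.29818488, -0.55228697],
       [-0.51129735,  0.20904947, -0.83359063]]), 't': array([-0.19616219, -0.35340616,  1.87602898])}
top tub [([399.8, 298.7], 0.86), ([369.0, 106.5], 0.82), ([380.4, 192.2], 0.57), ([231.8, 189.9], 0.29)]
top lane [([234.1, 192.0], 0.55)]
top gate [([237.6, 188.7], 0.79), ([190.7, 197.1], 0.57)]
top flap_left [([243.6, 206.5], 0.37)]
top buffer [([193.3, 193.8], 0.45)]
top board [([373.5, 217.4], 0.85), ([378.2, 192.3], 0.25)]
top spice_pot [([228.9, 116.3], 0.71)]
top oil [([152.6, 291.1], 0.87)]
{'vfov': 44.889
[... 241 characters left out ...]
0.5378055 , 1.37599962])}
{'time_s': 0.9, 'joints': array([-5.66023017e+01,  2.05432840e+01,  6.82439791e-01,  2.62961327e-04,
       -7.01361399e+01, -1.65071629e+01]), 'qd': array([ 0.0244919 ,  0.06883074,  0.09872589,  0.03308179,  0.05308426,
       -0.05158081]), 'joint_torque': array([ 2.03576060e-04, -5.82356143e+01,  2.93293601e+01,  7.00241178e+00,
        1.23583077e-02, -1.69897197e-05]), 'tcp_pos': array([ 0.19609636, -0.64586884,  0.20210048]), 'eef_rot': array([-1.79997038e+02,  6.19786497e-04, -1.63109375e+02]), 'contact_force': array([ 0.99882741, -0.30984151,  0.18669212]), 'moment': array([-0.0210846 , -0.00848134,  0.01887841]), 'gripper_width': 0.0879678270126176} 0.0188
```

View images.

View pics/scene0.png

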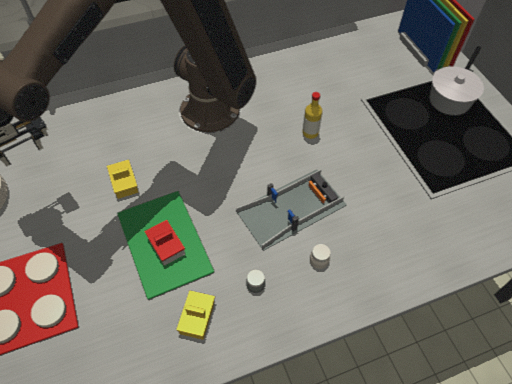

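```bash
python3 -c "
import cv2
im=cv2.imread('pics/top0.png'); c=im[70:340,130:440]; cv2.imwrite('pics/top0c.png',cv2.resize(c,None,fx=2.2,fy=2.2,interpolation=cv2.INTER_CUBIC))"
```

```text
(no output)
```

View pics/top0c.png

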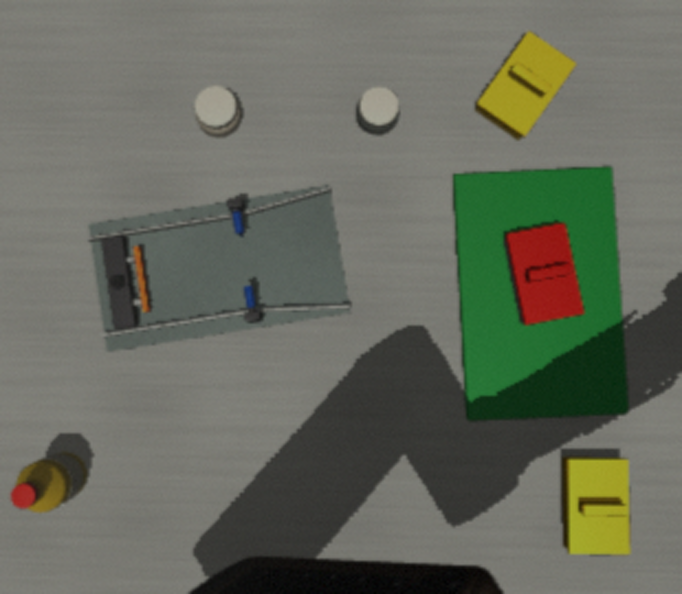

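```bash
cat > h.py <<'E'
import numpy as np, cv2
from scipy.optimize import least_squares
def P(par):
    f=192/np.tan(np.radians(par['vfov'])/2)
    return np.array([[f,0,par['cx']],[0,f,par['cy']],[0,0,1]]),np.array(par['R']),np.array(par['t'])
def proj(par,X):
    K,R,t=P(par); c=(R@np.atleast_2d(X).T).T+t; u=(K@c.T).T; return u[:,:2]/u[:,2:]
def back(par,uv,z):
    K,R,t=P(par); uv=np.atleast_2d(uv); d=(R.T@np.linalg.inv(K)@np.c_[uv,np.ones(len(uv))].T).T; C=-R.T@t
    return C+d*((z-C[2])/d[:,2])[:,None]
def place(x,y,yaw,pts,z0=0):
    c,s=np.cos(yaw),np.sin(yaw); p=np.atleast_2d(pts)
    return np.c_[x+c*p[:,0]-s*p[:,1],y+s*p[:,0]+c*p[:,1],z0+p[:,2]]
E
python3 - <<'E'
from plant import r
from h import *
t=r.camera_params("top"); s=r.camera_params("scene")
cr=lambda a:np.array(a)/2.2+[130,70]-0.27
lane=back(t,cr([(90,226),(332,186),(350,312),(108,350)]),.004)
print("lane plate",lane.round(4)); 
for a,b in((0,1),(1,2),(2,3),(3,0)): print(np.linalg.norm(lane[a]-lane[b]))
L=lambda p: least_squares(lambda q:(proj(t,place(*q,np.array([[.21,-.09,.004],[-.13,-.09,.004],[-.13,.09,.004],[.21,.09,.004]])))-p).ravel(),[.5,.1,1.5])
# lane left-side: lane +x -> world +y
for o in ([(90,226),(332,186),(350,312),(108,350)],):
    p=cr(o); 
    # far(+x world) side is lane -y
    q=L(p); print("lane fit",q.x,np.degrees(q.x[2]),q.cost**.5)
lid=cr([(506,233),(565,222),(583,312),(524,324)])
w=back(t,lid,.057); print("lid",w.round(4), w.mean(0)); 
for a,b in((0,1),(1,2),(2,3),(3,0)): print(np.linalg.norm(w[a]-w[b]))
fin=back(t,cr([(526,270),(568,262),(570,274),(529,284)]),.085); print("fin",fin.round(4),fin.mean(0))
im=r.capture("top"); im2=r.capture("scene")
for n,i in(("top",im),("scene",im2)):
    h=cv2.cvtColor(i,cv2.COLOR_RGB2HSV); m=((h[...,0]<6)|(h[...,0]>174))&(h[...,1]>150)&(h[...,2]>60)
    k,lab,st,ce=cv2.connectedComponentsWithStats(m.astype(np.uint8))
    for j in range(1,k):
        if st[j,4]>100: print(n,st[j],ce[j], cv2.minAreaRect(np.argwhere(lab==j)[:,::-1].astype(np.float32)))
E
```

```text
lane plate [[ 0.5949  0.2996  0.004 ]
 [ 0.6565 -0.0362  0.004 ]
 [ 0.4819 -0.0638  0.004 ]
 [ 0.4234  0.2688  0.004 ]]
0.341387690175674
0.17674838660905998
0.3376670200001234
0.1743102193701291
lane fit [0.54622165 0.07774218 1.7463286 ] 100.0572583602246 1.2219927395778911
lid [[ 0.5887 -0.2675  0.057 ]
 [ 0.6047 -0.3454  0.057 ]
 [ 0.4857 -0.3689  0.057 ]
 [ 0.4685 -0.2916  0.057 ]] [ 0.53690681 -0.31835183  0.057     ]
0.07957114253520023
0.12133302178567545
0.07928531255441958
0.12266620593691716
fin [[ 0.5377 -0.2884  0.085 ]
 [ 0.549  -0.3425  0.085 ]
 [ 0.5335 -0.3451  0.085 ]
 [ 0.5196 -0.2923  0.085 ]] [ 0.5349438  -0.31705253  0.085     ]
top [ 477  143   35  100 1930] [490.56476684 191.64766839] ((494.0, 192.5), (99.0, 34.0), 90.0)
top [ 360  172   35   45 1141] [376.83610868 193.96143734] ((376.8672180175781, 193.94129943847656), (41.90559387207031, 27.45305824279785), 78.31063079833984)
scene [450   0  24  66 269] [461.72490706  29.53903346] ((461.5, 32.5), (65.0, 23.0), 90.0)
scene [145 220  39  41 863] [164.03592121 240.2363847 ] ((164.04412841796875, 240.07354736328125), (35.15721130371094, 25.381790161132812), 59.03623962402344)
scene [   0  243   78  112 3750] [ 36.9608     299.49306667] ((30.980777740478516, 298.40386962890625), (96.88137817382812, 82.56489562988281), 78.69007110595703)
```

```bash
python3 -m inch '-.0351 .018 0 0 0 0 1;-.0351 .018 0 0 0 0 1;-.0351 .018 0 0 0 0 1;-.0351 .018 0 0 0 0 1;-.0351 .018 0 0 0 0 1;-.0351 .018 0 0 0 0 1;-.0351 .018 0 0 0 0 1;-.0351 .018 0 0 0 0 1;-.0351 .018 0 0 0 0 1;-.0351 .018 0 0 0 0 1;-.0351 .018 0 0 0 0 1;-.0351 .018 0 0 0 0 1' 30
python3 -m inch '0 0 0 0 0 -.1232 1;0 0 0 0 0 -.1232 1;0 0 0 0 0 -.1232 1;0 0 0 0 0 -.1232 1;0 0 0 0 0 -.1232 1;0 0 0 0 0 -.1232 1;0 0 0 0 0 -.1232 1;0 0 0 0 0 -.1232 1;0 0 0 0 0 -.1232 1;0 0 0 0 0 -.1232 1;0 0 0 0 0 -.1232 1;0 0 0 0 0 -.1232 1;0 0 0 0 0 0 1;0 0 0 0 0 0 1'
python3 - <<'E'
from plant import r
import cv2
from h import *
w=r.camera_params("wrist"); im=r.capture("wrist"); print(w); cv2.imwrite("pics/w1.png",im[:,:,::-1]); np.save("w1.npy",np.array([w],dtype=object),allow_pickle=True)
x=place(.536,-.317,np.radians(101.5),[[.04,.062,.045],[-.04,.062,.045],[-.04,-.062,.045],[.04,-.062,.045],[.028,.007,.073],[-.028,.007,.073],[-.028,-.007,.073],[.028,-.007,.073]],.012)
print(proj(w,x).round(1))
print(r.get_state()['tcp_pos'],r.get_state()['eef_rot'])
E
```

```text
time_s: 2.0
tcp_pos: [0.5376, -0.3152, 0.2024]
eef_rot: [-180.0, 0.0, -163.1]
contact_force: [0.1, -1.4, 0.3]
gripper_width: 0.0877
time_s: 3.17
tcp_pos: [0.5364, -0.3168, 0.2021]
eef_rot: [-180.0, -0.0, -78.6]
contact_force: [0.2, -0.2, 0.0]
gripper_width: 0.0877
{'vfov': 71.19078813860888, 'cx': 260.514471797869, 'cy': 190.02796611095758, 'R': array([[-9.80403341e-01, -1.97000213e-01,  4.53819602e-04],
       [-1.89046430e-01,  9.41463055e-01,  2.79121413e-01],
       [-5.54142321e-02,  2.73565773e-01, -9.60255711e-01]]), 't': array([0.46251355, 0.36493133, 0.50676361])}
[[308.2 205. ]
 [311.3 142.5]
 [208.8 142.7]
 [212.2 205.2]
 [266.1 203.4]
 [266.3 156.1]
 [253.8 156.2]
 [254.2 203.4]]
[ 0.5363616  -0.31679783  0.20207805] [-1.79998516e+02  2.49680551e-04 -7.86588057e+01]
```

View pics/w1.png

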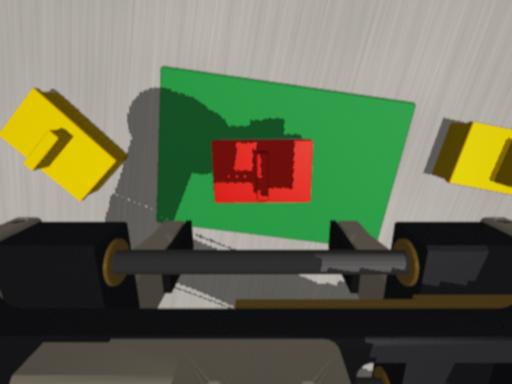

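```bash
python3 - <<'E'
from h import *
w=np.load("w1.npy",allow_pickle=True)[0]
im=cv2.imread("pics/w1.png"); h=cv2.cvtColor(im,cv2.COLOR_BGR2HSV)
m=(((h[...,0]<6)|(h[...,0]>174))&(h[...,1]>150)&(h[...,2]>50)).astype(np.uint8)
k,lab,st,ce=cv2.connectedComponentsWithStats(m); j=lab[190,240]; print(st[j])
for row in (142,150,160,170,180,190,198): c=np.where(lab[row]==j)[0]; print(row,c.min(),c.max())
for col in (216,230,245,280,295,308): c=np.where(lab[:,col]==j)[0]; print(col,c.min(),c.max())
c=im[120:220,190:330]; cv2.imwrite("pics/w1c.png",cv2.resize(c,None,fx=5,fy=5))
E
```

```text
[ 212  140  100   62 5956]
142 212 311
150 213 311
160 213 310
170 214 310
180 215 310
190 215 309
198 216 309
216 141 201
230 140 201
245 140 201
280 140 200
295 140 200
308 140 200
```

View pics/w1c.png

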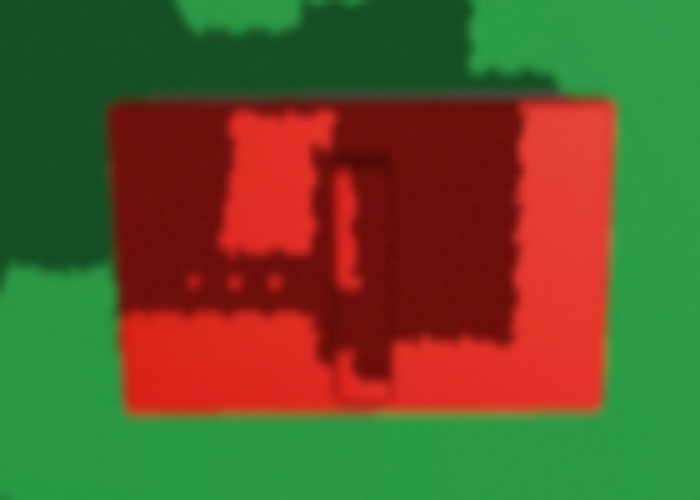

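```bash
python3 - <<'E'
from h import *
from plant import r
w=np.load("w1.npy",allow_pickle=True)[0]
C=np.array([[.04,.062,.045],[-.04,.062,.045],[-.04,-.062,.045],[.04,-.062,.045]])
o=np.array([(310,201.7),(312,139.8),(212,139.8),(216,202)])
f=least_squares(lambda q:(proj(w,place(*q,C,.012))-o).ravel(),[.536,-.317,1.77]); print("wrist",f.x,np.degrees(f.x[2]),f.fun.round(1))
t=r.camera_params("top"); ot=np.array([(583,312),(524,324),(506,233),(565,222)])/2.2+[129.73,69.73]
# order by nearest
pr=proj(t,place(.536,-.317,1.77,C,.012)); ot=np.array([ot[np.argmin(np.linalg.norm(ot-p,axis=1))] for p in pr])
g=least_squares(lambda q:(proj(t,place(*q,C,.012))-ot).ravel(),[.536,-.317,1.77]); print("top",g.x,np.degrees(g.x[2]))
E
```

```text
wrist [ 0.53383602 -0.32125241  1.77542777] 101.72451809363216 [ 0.7  0.4  1.8 -0.6 -1.1  0.  -1.5  0.6]
top [ 0.53692116 -0.31834563  1.77121262] 101.48300791605133
```

```bash
python3 -m inch '.0027 .0015 .02 0 0 0 1;0 0 .03 0 0 0 1;0 0 .03 0 0 0 1;0 0 .03 0 0 0 1;0 0 .02 0 0 0 1;0 0 .01 0 0 0 1;0 0 .001 0 0 0 1;0 0 0 0 0 0 1;0 0 0 0 0 0 1' 30
python3 -m inch '0 0 0 0 0 0 0;0 0 0 0 0 0 0;0 0 0 0 0 0 0;0 0 0 0 0 0 0;0 0 0 0 0 0 0;0 0 0 0 0 0 0;0 0 0 0 0 0 0;0 0 0 0 0 0 0' 30
```

```text
time_s: 3.97
tcp_pos: [0.5366, -0.3202, 0.0626]
eef_rot: [-179.9, -0.1, -78.4]
contact_force: [-0.9, 0.9, -0.3]
gripper_width: 0.0876
time_s: 4.63
tcp_pos: [0.5354, -0.3197, 0.061]
eef_rot: [180.0, 0.0, -78.4]
contact_force: [-0.5, 0.4, -0.1]
gripper_width: 0.0399
```

```bash
python3 -m inch '0 0 0 0 0 0 0;0 0 0 0 0 0 0;0 0 0 0 0 0 0;0 0 0 0 0 0 0;0 0 0 0 0 0 0;0 0 0 0 0 0 0;0 0 0 0 0 0 0;0 0 0 0 0 0 0' 30
```

```text
time_s: 5.3
tcp_pos: [0.5354, -0.3198, 0.0611]
eef_rot: [180.0, 0.0, -78.4]
contact_force: [-0.5, -0.3, 0.2]
gripper_width: 0.0005
```

```bash
python3 - <<'E'
from plant import r
import cv2
for n in ("wrist","scene","top"):
    im=r.capture(n); cv2.imwrite(f"pics/{n}2.png",im[:,:,::-1])
print(r.get_state())
im=cv2.imread("pics/scene2.png"); cv2.imwrite("pics/scene2c.png",cv2.resize(im[150:330,60:260],None,fx=3.5,fy=3.3,interpolation=cv2.INTER_CUBIC))
E
```

```text
{'time_s': 5.45, 'joints': array([-1.29337740e+01,  2.26777368e+01, -1.60897465e+01, -1.31509236e-03,
       -5.12349607e+01,  2.45329829e+01]), 'qd': array([ 0.08055244,  0.02509565, -0.00366999,  0.03519048, -0.0353875 ,
       -0.03393073]), 'joint_torque': array([-1.10625646e-03, -5.61217475e+01,  2.43686271e+01,  5.78138486e+00,
        6.57972204e-02, -6.00452108e-05]), 'tcp_pos': array([ 0.53540872, -0.31974253,  0.06105622]), 'eef_rot': array([ 1.79998202e+02,  1.94758858e-03, -7.84016145e+01]), 'contact_force': array([-0.23099844, -0.34612484,  0.14573959]), 'moment': array([ 0.03677035,  0.0860796 , -0.01640623]), 'gripper_width': 0.00031775958689506}
```

View pics/wrist2.png

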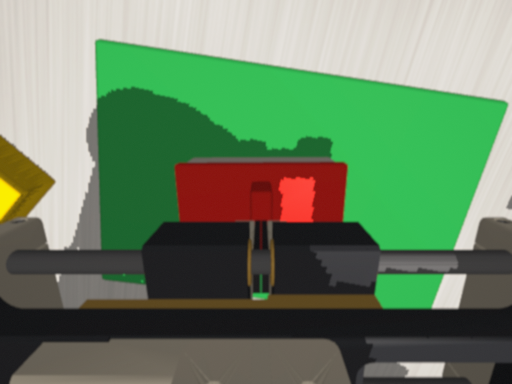

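View pics/scene2c.png

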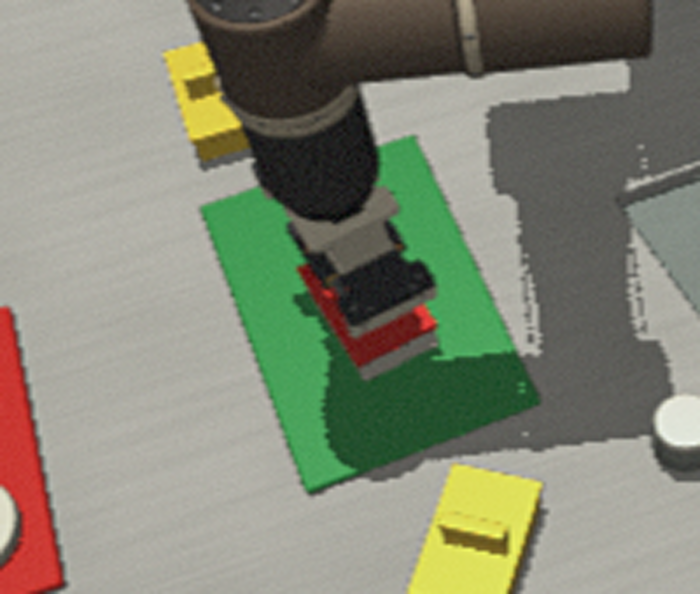

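```bash
python3 - <<'E'
from plant import r
from h import *
w=r.camera_params("wrist"); K,R,t=P(w); print("C",-R.T@t)
fin=np.array([[.028,.007,.073],[-.028,.007,.073],[-.028,-.007,.073],[.028,-.007,.073],[-.028,.007,.045],[-.028,-.007,.045]])
C=np.array([[.04,.062,.045],[-.04,.062,.045],[-.04,-.062,.045],[.04,-.062,.045]])
print(proj(w,place(.5354,-.3197,np.radians(101.6),fin,.012)).round(0)); print(proj(w,place(.5354,-.3197,np.radians(101.6),C,.012)).round(0))
s=r.get_state()['tcp_pos']; print("tcp",proj(w,s),"pads",proj(w,s+[0,0,.019]),proj(w,s+[0,0,.066]))
im=cv2.imread("pics/wrist2.png"); cv2.imwrite("pics/wrist2c.png",cv2.resize(im[140:310,160:360],None,fx=3.5,fy=3.5,interpolation=cv2.INTER_CUBIC))
im=cv2.imread("pics/top2.png"); cv2.imwrite("pics/top2c.png",cv2.resize(im[130:270,300:460],None,fx=4,fy=4,interpolation=cv2.INTER_CUBIC))
E
```

```text
C [ 0.54989491 -0.39397918  0.24350788]
[[270. 272.]
 [271. 193.]
 [248. 193.]
 [249. 272.]
 [269. 181.]
 [250. 181.]]
[[338. 265.]
 [347. 165.]
 [171. 165.]
 [181. 265.]]
tcp [[259.40703244 219.6720886 ]] pads [[259.30805993 230.6987416 ]] [[258.94651282 270.97916635]]
```

View pics/wrist2c.png

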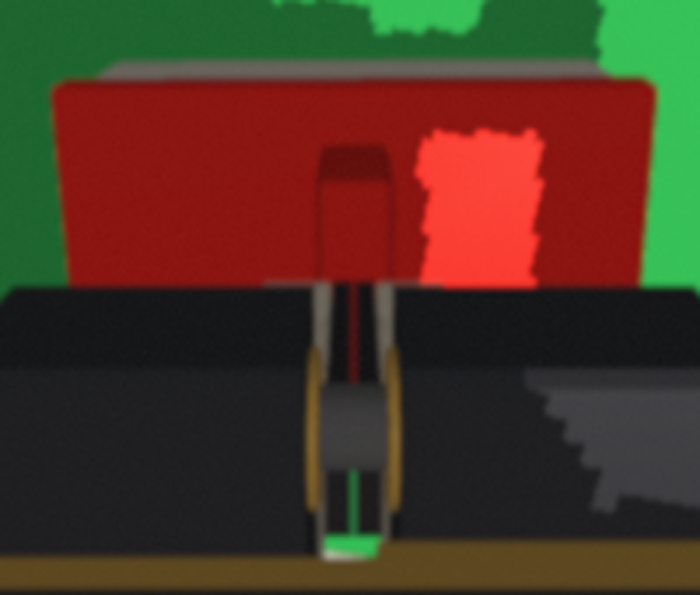

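View pics/top2c.png

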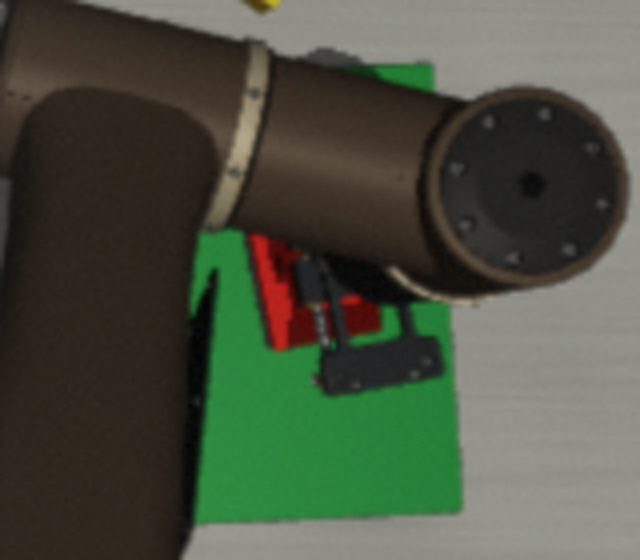

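```bash
python3 - <<'E'
from plant import r
from h import *
s=r.camera_params("scene"); st=r.get_state(); p=st['tcp_pos']; y=np.radians(st['eef_rot'][2])
tx=np.array([np.cos(y),np.sin(y),0]); ty=np.array([np.sin(y),-np.cos(y),0]); z=np.array([0,0,1.])
im=cv2.imread("pics/scene2.png"); S=6; o=np.array([130,195]); big=cv2.resize(im[195:285,130:210],None,fx=S,fy=S,interpolation=cv2.INTER_CUBIC)
def dot(X,c):
    u=(proj(s,X)[0]-o+.5)*S; cv2.circle(big,tuple(int(v) for v in u),4,c,-1)
dot(p,(255,255,255)); dot(p+z*.066,(255,0,255))
for a in(-1,1):
    dot(p+ty*.021*a,(255,255,0)); dot(p+z*.066+ty*.0965*a,(0,255,0)); 
for c in place(.5354,-.3197,np.radians(101.6),[[.04,.062,.045],[-.04,.062,.045],[-.04,-.062,.045],[.04,-.062,.045],[.028,.007,.073],[-.028,.007,.073],[-.028,-.007,.073],[.028,-.007,.073]],.012): dot(c,(0,255,255))
cv2.imwrite("pics/sc_an.png",big)
im=cv2.imread("pics/scene0.png"); big=cv2.resize(im[195:285,130:210],None,fx=S,fy=S,interpolation=cv2.INTER_CUBIC)
for c in place(.5354,-.3197,np.radians(101.6),[[.04,.062,.045],[-.04,.062,.045],[-.04,-.062,.045],[.04,-.062,.045],[.028,.007,.073],[-.028,.007,.073],[-.028,-.007,.073],[.028,-.007,.073]],.012): dot(c,(0,255,255))
cv2.imwrite("pics/sc_an0.png",big)
E
```

```text
(no output)
```

View pics/sc_an.png

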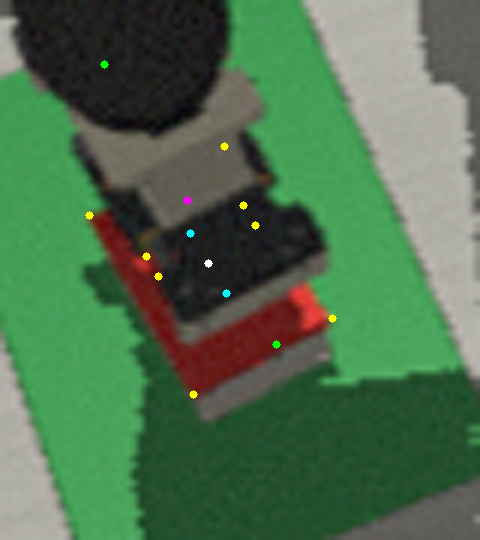

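View pics/sc_an0.png

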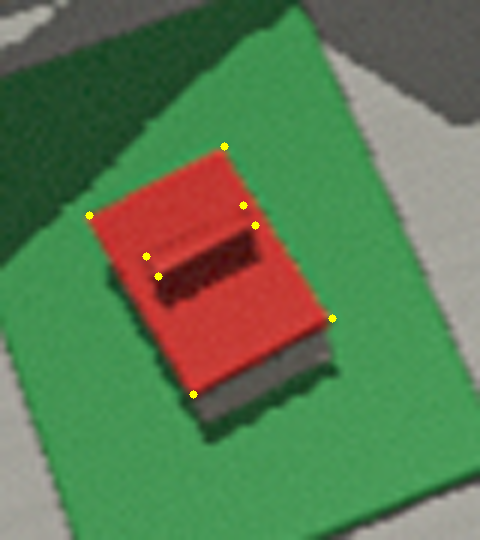

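```bash
python3 -m inch '0 0 -.01 0 0 0 0;0 0 -.015 0 0 0 0;0 0 -.015 0 0 0 0;0 0 -.02 0 0 0 0;0 0 0 0 0 0 0;0 0 0 0 0 0 0' 30
python3 - <<'E'
from plant import r
from h import *
w=r.camera_params("wrist"); im=r.capture("wrist"); cv2.imwrite("pics/wrist3.png",im[:,:,::-1])
im=r.capture("scene"); cv2.imwrite("pics/scene3.png",im[:,:,::-1]); cv2.imwrite("pics/scene3c.png",cv2.resize(im[180:285,110:220,::-1],None,fx=5,fy=5,interpolation=cv2.INTER_CUBIC))
st=r.get_state(); p=st['tcp_pos']; y=np.radians(st['eef_rot'][2])
tx=np.array([np.cos(y),np.sin(y),0]); ty=np.array([np.sin(y),-np.cos(y),0]); z=np.array([0,0,1.])
for dz in (0,.01,.02,.03,.066):
  for dx in(-.0095,.0095): print(dz,dx,proj(w,p+z*dz+tx*dx).round(0), proj(r.camera_params('scene'),p+z*dz+tx*dx).round(1))
print(st)
E
```

```text
time_s: 5.95
tcp_pos: [0.5364, -0.3201, 0.1232]
eef_rot: [-179.8, -0.1, -78.4]
contact_force: [-0.5, 0.2, -1.0]
gripper_width: 0.0002
0 -0.0095 [[261. 231.]] [[164.  227.3]]
0 0.0095 [[261. 207.]] [[158.3 230.2]]
0.01 -0.0095 [[261. 237.]] [[163.4 225.6]]
0.01 0.0095 [[261. 212.]] [[157.8 228.6]]
0.02 -0.0095 [[261. 244.]] [[162.9 224. ]]
0.02 0.0095 [[261. 218.]] [[157.2 226.9]]
0.03 -0.0095 [[261. 251.]] [[162.4 222.3]]
0.03 0.0095 [[261. 224.]] [[156.6 225.2]]
0.066 -0.0095 [[261. 286.]] [[160.4 216. ]]
0.066 0.0095 [[261. 253.]] [[154.5 219. ]]
{'time_s': 6.05, 'joints': array([-1.29341121e+01,  1.92540769e+01, -1.23594483e+01, -1.74058791e-02,
       -5.83881127e+01,  2.45297017e+01]), 'qd': array([-0.06553646,  0.66838338, -0.46382838, -0.09649773,  0.15148456,
       -0.04186578]), 'joint_torque': array([ 2.20443722e-02, -5.48211086e+01,  2.72411585e+01,  6.46282732e+00,
        6.75676530e-02,  6.97559008e-04]), 'tcp_pos': array([ 0.53518698, -0.31959572,  0.12114616]), 'eef_rot': array([-1.79995337e+02,  1.41655457e-02, -7.84135335e+01]), 'contact_force': array([ 0.28407592, -0.3766177 ,  0.1144465 ]), 'moment': array([0.00577874, 0.18160843, 0.0359696 ]), 'gripper_width': 0.000585893937487005}
```

View pics/wrist3.png

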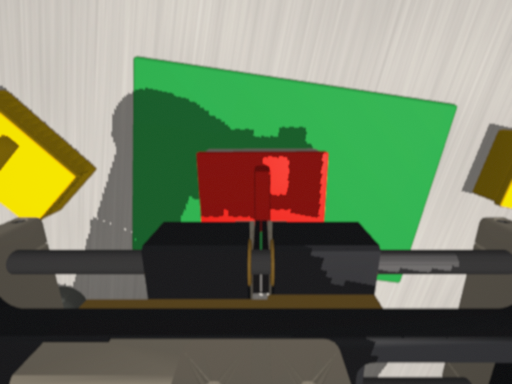

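View pics/scene3c.png

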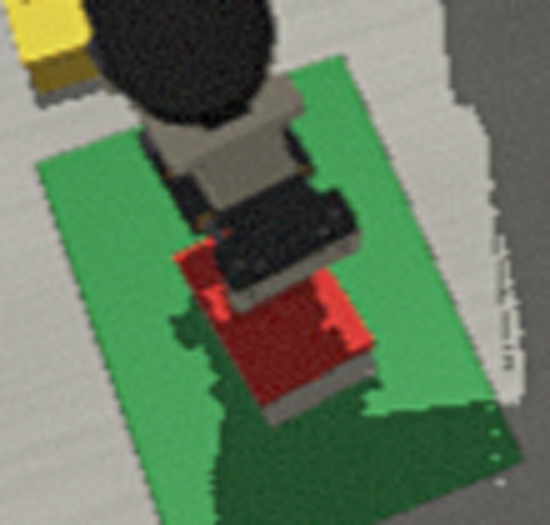

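```bash
python3 - <<'E'
from h import *
im=cv2.imread("pics/w1.png"); cv2.imwrite("pics/w1f.png",cv2.resize(im[200:330,90:430],None,fx=2.3,fy=2.3,interpolation=cv2.INTER_CUBIC))
w=np.load("w1.npy",allow_pickle=True)[0]
y=np.radians(-78.6588); p=np.array([.53636,-.3168,.20208]); tx=np.array([np.cos(y),np.sin(y),0]); ty=np.array([np.sin(y),-np.cos(y),0]); z=np.array([0,0,1.])
for dz in(0,.025,.06):
  for dx in(-.0095,.0095):
    for dy in(-.065,-.044,.044,.065): print(dz,dx,dy,proj(w,p+z*dz+tx*dx+ty*dy).round(0))
E
```

```text
0 -0.0095 -0.065 [[172. 232.]]
0 -0.0095 -0.044 [[200. 232.]]
0 -0.0095 0.044 [[319. 232.]]
0 -0.0095 0.065 [[347. 232.]]
0 0.0095 -0.065 [[169. 207.]]
0 0.0095 -0.044 [[198. 207.]]
0 0.0095 0.044 [[320. 207.]]
0 0.0095 0.065 [[349. 207.]]
0.025 -0.0095 -0.065 [[160. 248.]]
0.025 -0.0095 -0.044 [[192. 248.]]
0.025 -0.0095 0.044 [[327. 248.]]
0.025 -0.0095 0.065 [[359. 248.]]
0.025 0.0095 -0.065 [[156. 221.]]
0.025 0.0095 -0.044 [[190. 221.]]
0.025 0.0095 0.044 [[329. 221.]]
0.025 0.0095 0.065 [[362. 221.]]
0.06 -0.0095 -0.065 [[136. 280.]]
0.06 -0.0095 -0.044 [[175. 280.]]
0.06 -0.0095 0.044 [[342. 280.]]
0.06 -0.0095 0.065 [[382. 280.]]
0.06 0.0095 -0.065 [[131. 248.]]
0.06 0.0095 -0.044 [[172. 248.]]
0.06 0.0095 0.044 [[346. 248.]]
0.06 0.0095 0.065 [[387. 248.]]
```

View pics/w1f.png

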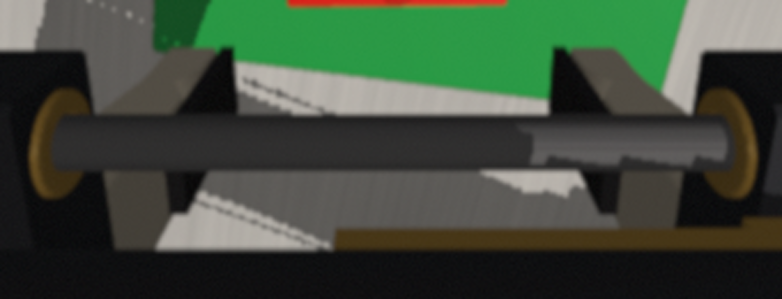

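```bash
python3 -m inch '0 0 0 0 0 0 .6;0 0 0 0 0 0 .6;0 0 0 0 0 0 .6;0 0 0 0 0 0 .6;0 0 0 0 0 0 .6;0 0 0 0 0 0 .6;0 0 0 0 0 0 .6;0 0 .02 0 0 0 .6;0 0 .02 0 0 0 .6;0 0 .015 0 0 0 .6;0 0 .01 0 0 0 .6;0 0 .008 0 0 0 .6;0 0 .005 0 0 0 .6;0 0 0 0 0 0 .6;0 0 0 0 0 0 .6' 30
python3 - <<'E'
from plant import r
from h import *
im=r.capture("wrist"); cv2.imwrite("pics/wrist4.png",im[:,:,::-1])
print(r.get_state()['tcp_pos'])
E
```

```text
time_s: 7.3
tcp_pos: [0.5358, -0.3199, 0.0434]
eef_rot: [-180.0, -0.0, -78.4]
contact_force: [0.3, -0.3, -0.5]
gripper_width: 0.0526
[ 0.53602915 -0.31998161  0.0438256 ]
```

View pics/wrist4.png

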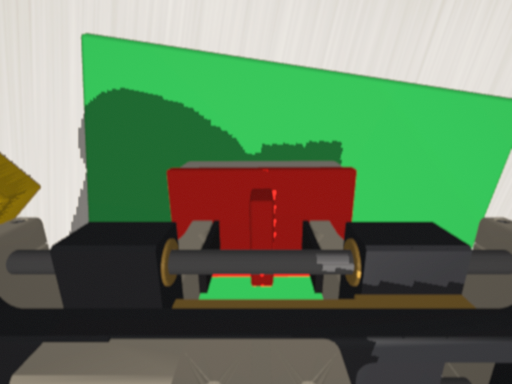

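```bash
python3 -m inch '0 0 .004 0 0 0 .6;0 0 .003 0 0 0 .6;0 0 0 0 0 0 0;0 0 0 0 0 0 0;0 0 0 0 0 0 0;0 0 0 0 0 0 0;0 0 0 0 0 0 0;0 0 0 0 0 0 0;0 0 0 0 0 0 0;0 0 0 0 0 0 0;0 0 0 0 0 0 0' 30
```

```text
time_s: 8.27
tcp_pos: [0.5354, -0.3198, 0.0361]
eef_rot: [180.0, 0.0, -78.4]
contact_force: [-0.7, 1.0, 1.5]
gripper_width: 0.0138
```

```bash
python3 -m inch '0 0 -.005 0 0 0 0;0 0 -.01 0 0 0 0;0 0 -.02 0 0 0 0;0 0 -.02 0 0 0 0;0 0 -.005 0 0 0 0;0 0 0 0 0 0 0;0 0 0 0 0 0 0' 30
python3 - <<'E'
from plant import r
from h import *
st=r.get_state(); print(st['tcp_pos'],st['contact_force'],st['moment'],st['gripper_width'])
t=r.camera_params("top"); s=r.camera_params("scene")
q=[.5462,.0777,np.radians(100.06)]
pts=[[.21,-.09,.004],[-.13,-.09,.004],[-.13,.09,.004],[.21,.09,.004], [-.005,.065,.027],[.21,.065,.027],[-.13,.08,.027],[-.005,-.065,.027],[.21,-.065,.027],[-.13,-.08,.027],[0,.036,.066],[0,-.036,.066],[0,.064,.066],[0,-.064,.066]]
for n,par,box,S in(("top",t,(165,145,295,235),6),("scene",s,(230,160,350,250),6)):
    im=cv2.imread(f"pics/{n}0.png"); x0,y0,x1,y1=box
    big=cv2.resize(im[y0:y1,x0:x1],None,fx=S,fy=S,interpolation=cv2.INTER_CUBIC); cv2.imwrite(f"pics/{n}_lane_raw.png",big.copy())
    for u in proj(par,place(*q,pts)): cv2.circle(big,tuple(int(v) for v in (u-[x0,y0]+.5)*S),3,(0,255,255),-1)
    cv2.imwrite(f"pics/{n}_lane.png",big)
E
```

```text
time_s: 8.85
tcp_pos: [0.5352, -0.3195, 0.0958]
eef_rot: [-180.0, 0.0, -78.4]
contact_force: [-0.3, -0.2, -4.4]
gripper_width: 0.014
[ 0.53515308 -0.31945075  0.09581206] [-0.26352052 -0.15530079 -4.40133979] [0.07597933 0.20918478 0.04447694] 0.014016018819179262
```

View pics/top_lane.png

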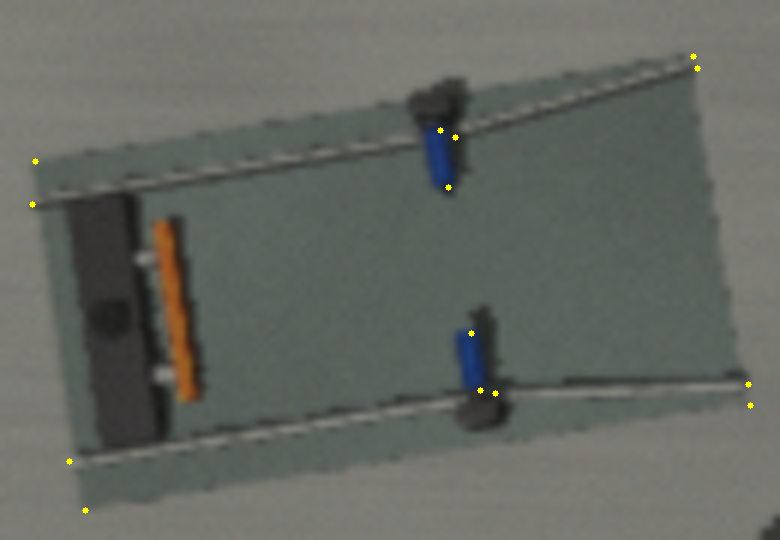

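View pics/scene_lane.png

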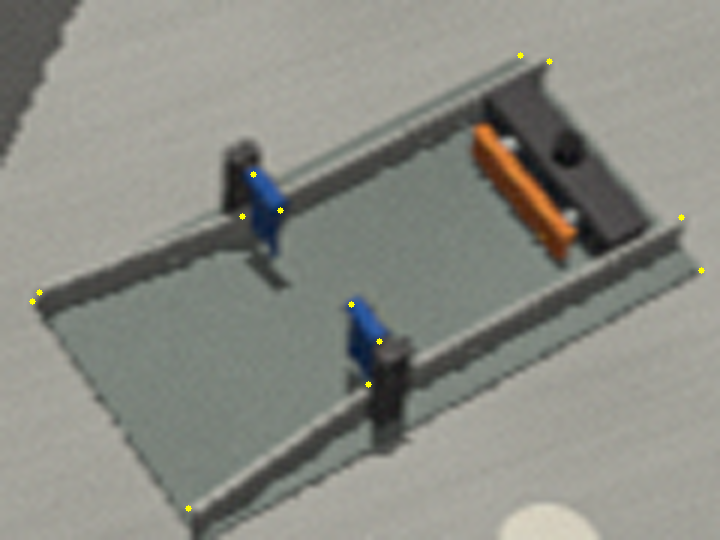

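```bash
python3 - <<'E'
from plant import r
from h import *
t=r.camera_params("top"); s=r.camera_params("scene")
m=np.array([[.21,-.09,.004],[-.13,.09,.004],[.21,.09,.004],[.21,.065,.027],[.21,-.065,.027],[-.13,-.08,.027],[-.13,.08,.027]])
a=np.array([(33,162),(745,403),(83,511),(72,461),(35,203),(694,65),(747,384)])/6+[165,145]-.42
b=np.array([(195,511),(40,299),(682,221),(548,65)])/6+[230,160]-.42
mb=np.array([[-.13,-.08,.027],[-.13,.08,.027],[.21,-.065,.027],[.21,.065,.027]])
F1=lambda q:(proj(t,place(*q,m))-a).ravel(); F2=lambda q:(proj(s,place(*q,mb))-b).ravel()
for F in(F1,F2,lambda q:np.r_[F1(q),F2(q)]):
    f=least_squares(F,[.546,.078,1.746]); print(f.x.round(4),np.degrees(f.x[2]).round(2),f.fun.round(1))
q=f.x; print("landing",place(*q,[[-.07,0,0]]))
E
```

```text
[0.5467 0.0783 1.7488] 100.2 [ 0.2 -0.1  0.7  0.1  0.3 -0.1 -0.7 -0.  -0.7  0.2  0.2  0.3  0.  -0.3]
[0.5495 0.0777 1.753 ] 100.44 [-0.4  0.6  0.2 -0.1  0.1 -0.3  0.2 -0.2]
[0.5475 0.0782 1.7503] 100.29 [ 0.2 -0.3  0.7 -0.2  0.4 -0.3 -0.6 -0.2 -0.7  0.1  0.2 -0.   0.1 -0.7
 -0.6 -0.1  0.2 -0.8  0.  -0.7  0.2 -0.6]
landing [[0.55995082 0.00935923 0.        ]]
```

```bash
python3 -m inch '-.012 -.0035 0 0 0 0 0;-.024 -.007 0 0 0 0 0;-.03 -.0087 0 0 0 0 0;-.03 -.0087 0 0 0 0 0;-.03 -.0087 0 0 0 0 0;-.03 -.0087 0 0 0 0 0;-.03 -.0087 0 0 0 0 0;-.03 -.0087 0 0 0 0 0;-.03 -.0087 0 0 0 0 0;-.03 -.0087 0 0 0 0 0;-.024 -.007 0 0 0 0 0;-.012 -.0035 0 0 0 0 0;0 0 0 0 0 .0227 0;0 0 0 0 0 0 0;0 0 0 0 0 0 0' 30
python3 - <<'E'
from plant import r
from h import *
w=r.camera_params("wrist")
for n in("wrist","top","scene"): im=r.capture(n); cv2.imwrite(f"pics/{n}5.png",im[:,:,::-1])
st=r.get_state(); print(st['tcp_pos'],st['eef_rot'],st['contact_force'])
q=[.5475,.0782,1.7503]
pts=[[.21,-.09,.004],[-.13,-.09,.004],[-.13,.09,.004],[.21,.09,.004], [-.005,.065,.027],[.21,.065,.027],[-.13,.08,.027],[-.005,-.065,.027],[.21,-.065,.027],[-.13,-.08,.027],[0,.036,.066],[0,-.036,.066],[0,.064,.066],[0,-.064,.066]]
im=cv2.imread("pics/wrist5.png")
for u in proj(w,place(*q,pts)): cv2.circle(im,tuple(int(v) for v in u+.5),2,(0,255,255),-1)
cv2.imwrite("pics/wrist5a.png",cv2.resize(im,None,fx=1.5,fy=1.5))
E
```

```text
time_s: 10.1
tcp_pos: [0.5607, 0.0036, 0.0953]
eef_rot: [179.9, -0.0, -79.7]
contact_force: [0.2, 0.2, -4.5]
gripper_width: 0.014
[0.56115419 0.00311122 0.09579643] [ 1.79966736e+02 -4.31786058e-03 -7.97650271e+01] [ 0.21552067  0.03836822 -3.43794638]
```

View pics/wrist5a.png

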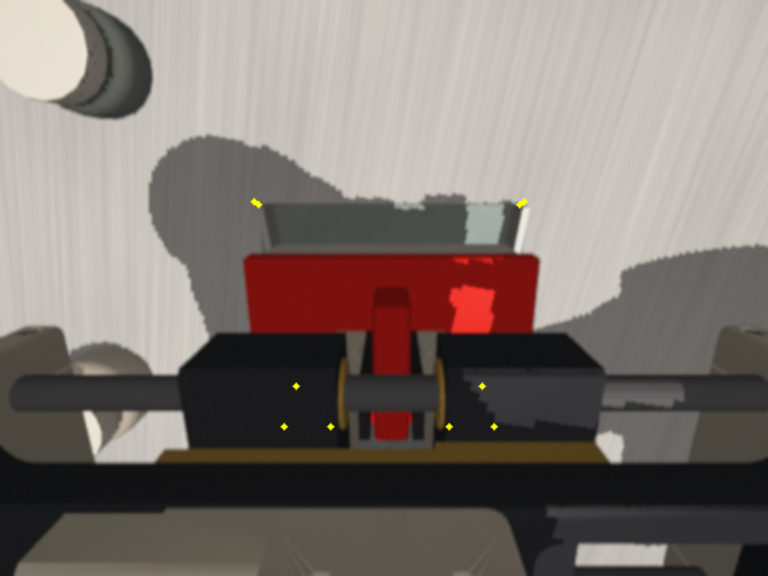

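View pics/scene5.png

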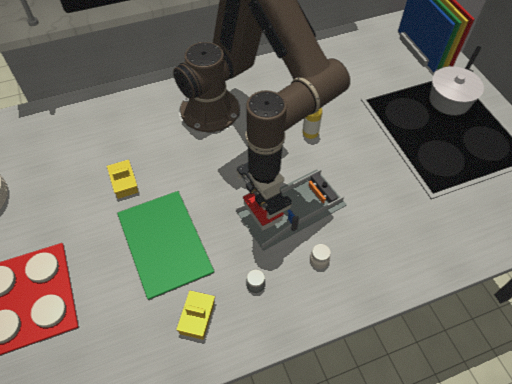

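```bash
python3 - <<'E'
import cv2
im=cv2.imread("pics/wrist5.png"); cv2.imwrite("pics/wrist5c.png",cv2.resize(im[120:180,155:365],None,fx=3.7,fy=3.7,interpolation=cv2.INTER_CUBIC))
E
```

```text
(no output)
```

View pics/wrist5c.png

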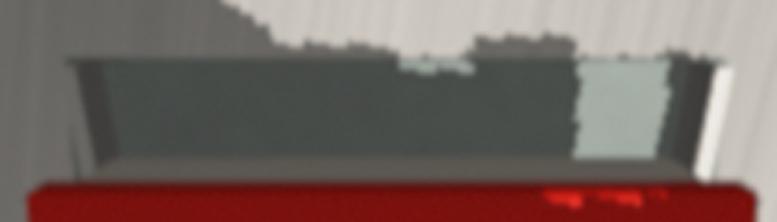

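```bash
python3 -m inch '0 0 .012 0 0 0 0;0 0 .02 0 0 0 0;0 0 .015 0 0 0 0;0 0 .008 0 0 0 0;0 0 .005 0 0 0 0;0 0 .003 0 0 0 0;0 0 0 0 0 0 0;0 0 0 0 0 0 0' 30
python3 -m inch '0 0 .001 0 0 0 0;0 0 .001 0 0 0 0;0 0 .001 0 0 0 0;0 0 0 0 0 0 0' 30
```

```text
time_s: 10.92
tcp_pos: [0.562, 0.0041, 0.0337]
eef_rot: [-180.0, -0.0, -79.7]
contact_force: [-0.2, 0.0, -3.9]
gripper_width: 0.0137
time_s: 11.25
tcp_pos: [0.5615, 0.0042, 0.0301]
eef_rot: [-180.0, 0.0, -79.7]
contact_force: [-0.4, -0.2, -3.6]
gripper_width: 0.0139
```

```bash
python3 -m inch '0 0 .001 0 0 0 0;0 0 .0005 0 0 0 0;0 0 0 0 0 0 0' 30
python3 -m inch '0 0 .0005 0 0 0 0;0 0 .0005 0 0 0 0;0 0 0 0 0 0 0' 30
```

```text
time_s: 11.5
tcp_pos: [0.5614, 0.0041, 0.0284]
eef_rot: [180.0, -0.0, -79.7]
contact_force: [-0.0, -0.7, -3.0]
gripper_width: 0.0139
time_s: 11.75
tcp_pos: [0.5616, 0.0041, 0.0281]
eef_rot: [-180.0, -0.0, -79.7]
contact_force: [-2.6, -0.1, 3.4]
gripper_width: 0.0136
```

```bash
python3 -m inch '0 0 0 0 0 0 .3;0 0 0 0 0 0 .3;0 0 0 0 0 0 .3;0 0 0 0 0 0 .3;0 0 0 0 0 0 .3;0 0 0 0 0 0 .3' 20
python3 - <<'E'
from plant import r
from h import *
w=r.camera_params("wrist")
for n in("wrist","scene"): im=r.capture(n); cv2.imwrite(f"pics/{n}6.png",im[:,:,::-1])
st=r.get_state(); print(st['tcp_pos'],st['eef_rot'],st['contact_force'])
im=cv2.imread("pics/scene6.png"); cv2.imwrite("pics/scene6c.png",cv2.resize(im[150:260,225:355],None,fx=5,fy=5,interpolation=cv2.INTER_CUBIC))
E
```

```text
time_s: 12.25
tcp_pos: [0.5615, 0.0041, 0.0275]
eef_rot: [-180.0, 0.0, -79.7]
contact_force: [0.4, -0.3, -0.2]
gripper_width: 0.0259
[0.56149424 0.00409541 0.02753089] [-1.79999893e+02  6.30571126e-05 -7.97035671e+01] [0.10713927 0.03627213 0.01297001]
```

View pics/wrist6.png

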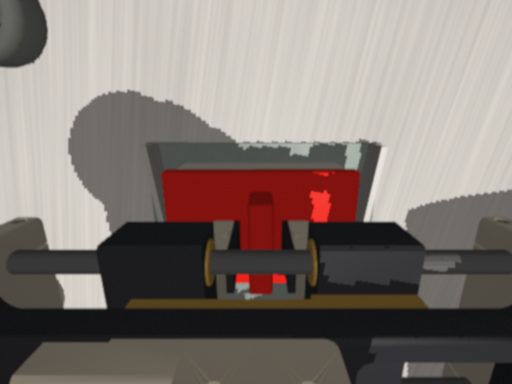

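View pics/scene6c.png

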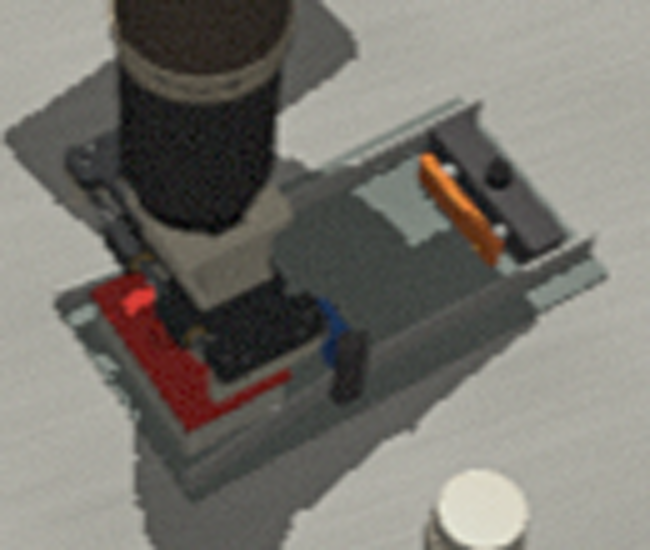

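```bash
python3 -m inch '0 0 0 0 0 0 0;0 0 0 0 0 0 0;0 0 0 0 0 0 0;0 0 0 0 0 0 0;0 0 0 0 0 0 0;0 0 0 0 0 0 0' 20
python3 -m inch '-.003 0 0 0 0 0 0;-.006 0 0 0 0 0 0;-.006 0 0 0 0 0 0;-.003 0 0 0 0 0 0;0 0 0 0 0 0 0' 20
```

```text
time_s: 12.85
tcp_pos: [0.5615, 0.0041, 0.0275]
eef_rot: [-180.0, -0.0, -79.7]
contact_force: [0.7, -0.1, 0.1]
gripper_width: 0.0138
time_s: 13.27
tcp_pos: [0.5581, 0.0228, 0.0276]
eef_rot: [-180.0, 0.0, -79.7]
contact_force: [-0.7, 1.6, -0.9]
gripper_width: 0.0139
```

```bash
python3 -m inch '-.004 0 0 0 0 0 0;-.007 0 .0002 0 0 0 0;-.007 0 0 0 0 0 0;-.007 0 0 0 0 0 0;-.005 0 0 0 0 0 0;0 0 0 0 0 0 0' 20
python3 -m inch '-.004 0 0 0 0 0 0;-.007 0 0 0 0 0 0;-.007 0 0 0 0 0 0;-.007 0 0 0 0 0 0;-.005 0 0 0 0 0 0;0 0 0 0 0 0 0' 20
```

```text
time_s: 13.77
tcp_pos: [0.5528, 0.0526, 0.0276]
eef_rot: [-180.0, 0.0, -79.7]
contact_force: [-1.6, 1.2, 2.5]
gripper_width: 0.0136
time_s: 14.27
tcp_pos: [0.5475, 0.0822, 0.0275]
eef_rot: [-180.0, 0.0, -79.7]
contact_force: [-2.8, 2.4, 5.5]
gripper_width: 0.014
```

```bash
python3 -m inch '0 0 -.0003 0 0 0 0;0 0 0 0 0 0 0;0 0 0 0 0 0 0' 20
python3 - <<'E'
from plant import r
from h import *
im=r.capture("scene"); cv2.imwrite("pics/s7.png",cv2.resize(im[150:260,225:355,::-1],None,fx=5,fy=5,interpolation=cv2.INTER_CUBIC))
im=r.capture("wrist"); cv2.imwrite("pics/w7.png",im[:,:,::-1])
st=r.get_state(); print(st['tcp_pos'],st['contact_force'],st['moment'])
E
```

```text
time_s: 14.52
tcp_pos: [0.5476, 0.0813, 0.0276]
eef_rot: [-180.0, 0.0, -79.7]
contact_force: [-0.2, 1.9, 2.1]
gripper_width: 0.0137
[0.54758377 0.08103205 0.02752956] [0.81725323 2.45659564 1.38745766] [0.64924954 0.08667813 0.03254131]
```

View pics/s7.png

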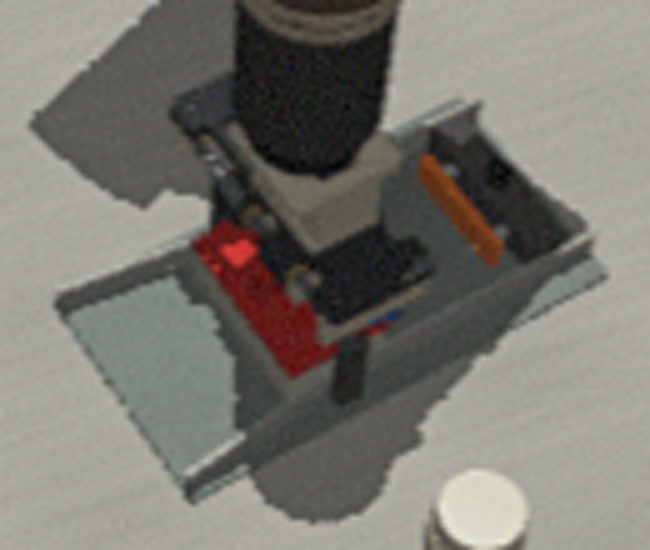

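View pics/w7.png

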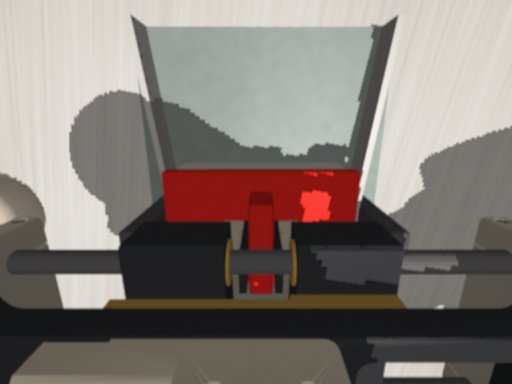

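```bash
python3 -m inch '-.004 0 0 0 0 0 0;-.007 0 0 0 0 0 0;-.007 0 0 0 0 0 0;-.007 0 0 0 0 0 0;-.007 0 0 0 0 0 0;-.006 0 0 0 0 0 0;-.003 0 0 0 0 0 0;0 0 0 0 0 0 0;0 0 0 0 0 0 0' 20
python3 -m inch '-.004 0 0 0 0 0 0;-.007 0 0 0 0 0 0;-.007 0 0 0 0 0 0;-.007 0 0 0 0 0 0;-.007 0 0 0 0 0 0;-.004 0 0 0 0 0 0;-.003 0 0 0 0 0 0;0 0 0 0 0 0 0;0 0 0 0 0 0 0' 20
```

```text
time_s: 15.37
tcp_pos: [0.5401, 0.1219, 0.0275]
eef_rot: [-180.0, 0.0, -79.7]
contact_force: [-0.2, 1.6, -0.7]
gripper_width: 0.014
time_s: 16.12
tcp_pos: [0.5332, 0.1601, 0.0276]
eef_rot: [-180.0, 0.0, -79.7]
contact_force: [0.2, 1.6, -2.5]
gripper_width: 0.014
```

```bash
python3 -m inch '-.003 0 .0003 0 0 0 0;-.003 0 0 0 0 0 0;-.002 0 0 0 0 0 0;0 0 0 0 0 0 0;0 0 0 0 0 0 0' 20
for i in 1 2 ; do python3 -m inch '-.002 0 0 0 0 0 0;-.001 0 0 0 0 0 0;0 0 0 0 0 0 0;0 0 0 0 0 0 0' 20; done
```

```text
time_s: 16.53
tcp_pos: [0.5319, 0.1678, 0.0276]
eef_rot: [-180.0, 0.0, -79.7]
contact_force: [-1.3, 0.5, 1.1]
gripper_width: 0.0139
time_s: 16.87
tcp_pos: [0.5314, 0.1705, 0.0276]
eef_rot: [-180.0, 0.0, -79.7]
contact_force: [-0.9, -0.0, 4.1]
gripper_width: 0.0139
time_s: 17.2
tcp_pos: [0.5309, 0.1735, 0.0275]
eef_rot: [-180.0, 0.0, -79.7]
contact_force: [-0.2, -1.6, 4.5]
gripper_width: 0.0138
```

```bash
python3 -m inch '-.002 0 -.0003 0 0 0 0;-.001 0 0 0 0 0 0;0 0 0 0 0 0 0;0 0 0 0 0 0 0' 20; python3 -m inch '-.002 0 0 0 0 0 0;-.001 0 0 0 0 0 0;0 0 0 0 0 0 0;0 0 0 0 0 0 0' 20
```

```text
time_s: 17.53
tcp_pos: [0.53, 0.1765, 0.0275]
eef_rot: [180.0, 0.0, -79.7]
contact_force: [-1.2, -0.7, 1.9]
gripper_width: 0.0136
time_s: 17.87
tcp_pos: [0.5295, 0.1795, 0.0275]
eef_rot: [180.0, 0.0, -79.7]
contact_force: [-1.5, 0.2, 1.2]
gripper_width: 0.0138
```

```bash
python3 -m inch '-.002 0 0 0 0 0 0;-.001 0 0 0 0 0 0;0 0 0 0 0 0 0;0 0 0 0 0 0 0' 20; python3 -m inch '-.002 0 0 0 0 0 0;-.001 0 0 0 0 0 0;0 0 0 0 0 0 0;0 0 0 0 0 0 0' 20
```

```text
time_s: 18.2
tcp_pos: [0.529, 0.182, 0.0276]
eef_rot: [180.0, -0.0, -79.7]
contact_force: [0.7, -1.2, 0.1]
gripper_width: 0.0138
time_s: 18.53
tcp_pos: [0.5284, 0.1848, 0.0276]
eef_rot: [180.0, -0.0, -79.7]
contact_force: [1.2, -5.1, 1.7]
gripper_width: 0.0138
```

```bash
python3 -m inch '-.001 0 0 0 0 0 0;-.001 0 0 0 0 0 0;0 0 0 0 0 0 0;0 0 0 0 0 0 0' 20; python3 - <<'E'
from plant import r
from h import *
t=r.camera_params("top")
for n in("top","scene"): im=r.capture(n); cv2.imwrite(f"pics/{n}8.png",im[:,:,::-1])
st=r.get_state(); print(st['tcp_pos'],st['contact_force'])
im=cv2.imread("pics/scene8.png"); cv2.imwrite("pics/s8.png",cv2.resize(im[150:260,225:355],None,fx=5,fy=5,interpolation=cv2.INTER_CUBIC))
E
```

```text
time_s: 18.87
tcp_pos: [0.5282, 0.1864, 0.0276]
eef_rot: [180.0, -0.1, -79.7]
contact_force: [1.8, -5.6, 1.7]
gripper_width: 0.0137
[0.52814973 0.1864077  0.02763575] [ 2.53661114 -6.33370453  1.24575317]
```

View pics/s8.png

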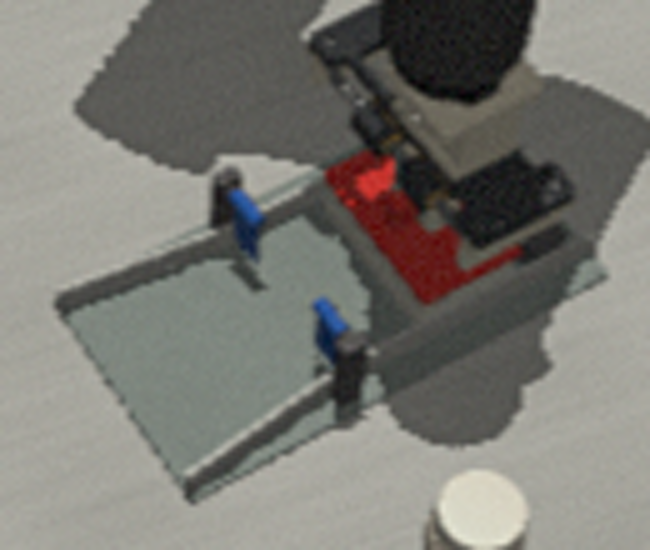

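```bash
python3 -m inch '-.001 0 0 0 0 0 0;-.001 0 0 0 0 0 0;0 0 0 0 0 0 0;0 0 0 0 0 0 0' 20;  python3 - <<'E'
from plant import r
import time
st=r.get_state(); print(st['tcp_pos'],st['contact_force'],st['joints'])
E
```

```text
time_s: 19.3
tcp_pos: [0.5278, 0.1881, 0.0277]
eef_rot: [180.0, -0.1, -79.7]
contact_force: [3.5, -8.5, 1.4]
gripper_width: 0.0137
[0.52784925 0.18805153 0.02766403] [ 3.49918049 -8.45418462  1.43847739] [ 39.66384316  19.96530979 -26.16324109   0.07268385 -43.94511423
 -29.42152922]
```

```bash
python3 -m inch '0 0 0 0 0 0 0;0 0 0 0 0 0 0;0 0 0 0 0 0 0;0 0 0 0 0 0 0;0 0 0 0 0 0 0;0 0 0 0 0 0 0;0 0 0 0 0 0 0;0 0 0 0 0 0 0;0 0 0 0 0 0 0;0 0 0 0 0 0 0' 20
```

```text
time_s: 20.13
tcp_pos: [0.5278, 0.1881, 0.0277]
eef_rot: [180.0, -0.1, -79.7]
contact_force: [2.8, -8.1, 1.9]
gripper_width: 0.0135
```

```bash
python3 -m inch '.0005 0 0 0 0 0 0;.0005 0 0 0 0 0 0;.0005 0 0 0 0 0 0;.0005 0 0 0 0 0 0;0 0 0 0 0 0 0;0 0 0 0 0 0 0' 20
python3 -m inch '0 0 0 0 0 0 .5;0 0 0 0 0 0 .5;0 0 0 0 0 0 .5;0 0 0 0 0 0 .5;0 0 0 0 0 0 .5;0 0 0 0 0 0 .5;0 0 0 0 0 0 .5;0 0 0 0 0 0 .5;0 0 0 0 0 0 .5' 20
```

```text
time_s: 20.63
tcp_pos: [0.5281, 0.187, 0.0276]
eef_rot: [180.0, -0.0, -79.7]
contact_force: [1.0, -4.1, 0.5]
gripper_width: 0.0137
time_s: 21.38
tcp_pos: [0.5282, 0.1871, 0.0276]
eef_rot: [-180.0, 0.0, -79.7]
contact_force: [0.2, -1.4, 0.1]
gripper_width: 0.0437
```

```bash
python3 - <<'E'
from plant import r
from h import *
im=r.capture("wrist"); cv2.imwrite("pics/w9.png",im[:,:,::-1])
im=r.capture("scene"); cv2.imwrite("pics/s9.png",cv2.resize(im[150:260,225:355,::-1],None,fx=5,fy=5,interpolation=cv2.INTER_CUBIC))
E
```

```text
(no output)
```

View pics/w9.png

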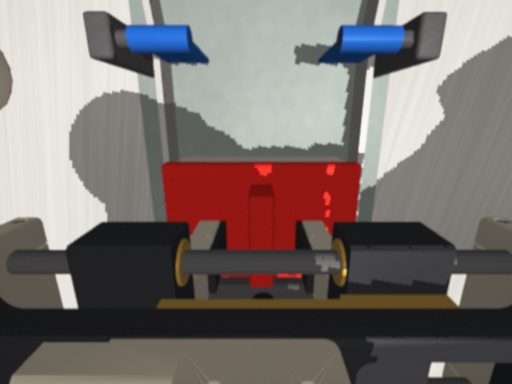

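View pics/s9.png

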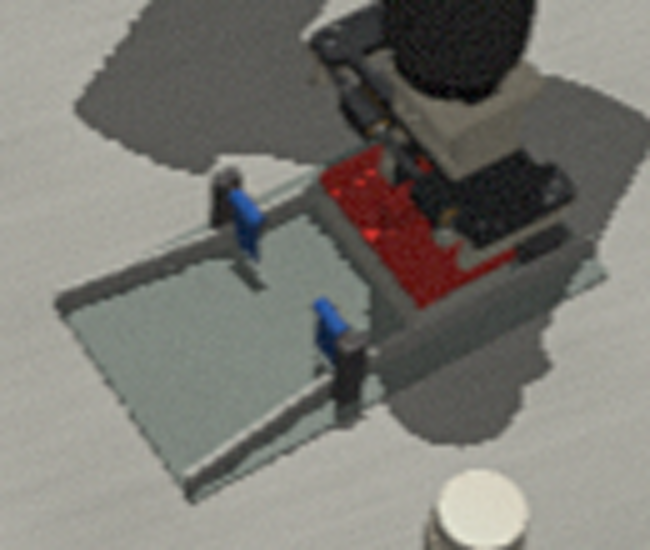

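```bash
python3 -m inch '0 0 -.005 0 0 0 .5;0 0 -.01 0 0 0 .5;0 0 -.02 0 0 0 .5;0 0 -.03 0 0 0 .5;0 0 -.03 0 0 0 .5;0 0 -.03 0 0 0 .5;0 0 -.025 0 0 0 .5;0 0 0 0 0 0 .5;0.03 0 0 0 0 0 .5;0.03 0 0 0 0 0 .5;0.03 0 0 0 0 0 .5;0.03 0 0 0 0 0 .5;0.03 0 0 0 0 0 .5;0 0 0 0 0 0 .5;0 0 0 0 0 0 .5' 20
python3 - <<'E'
from plant import r
from h import *
w=r.camera_params("wrist")
for n in("wrist","top","scene"): im=r.capture(n); cv2.imwrite(f"pics/{n}10.png",im[:,:,::-1])
s=cv2.imread("pics/scene10.png"); cv2.imwrite("pics/s10.png",cv2.resize(s[150:260,225:355],None,fx=5,fy=5,interpolation=cv2.INTER_CUBIC))
s=cv2.imread("pics/top10.png"); cv2.imwrite("pics/t10.png",cv2.resize(s[145:235,165:295],None,fx=6,fy=6,interpolation=cv2.INTER_CUBIC))
print(r.get_state()['contact_force'])
E
```

```text
time_s: 22.73
tcp_pos: [0.5551, 0.038, 0.1784]
eef_rot: [-180.0, 0.0, -79.9]
contact_force: [-0.2, -0.4, 0.3]
gripper_width: 0.0441
[ 0.14514127  0.33365036 -0.84836091]
```

View pics/s10.png

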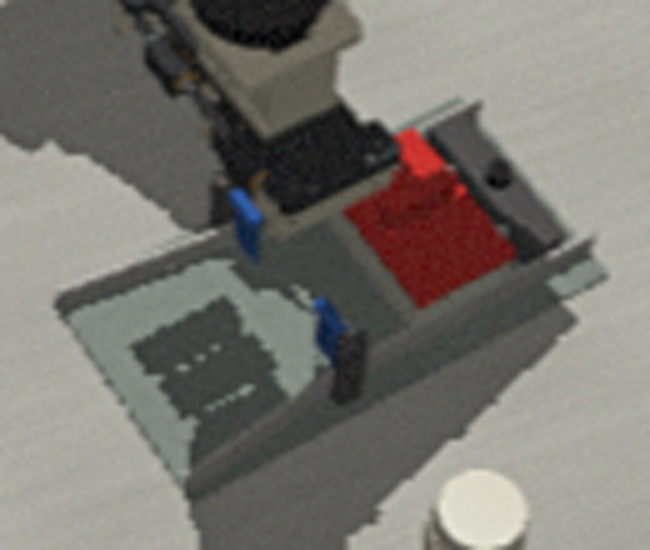

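View pics/t10.png

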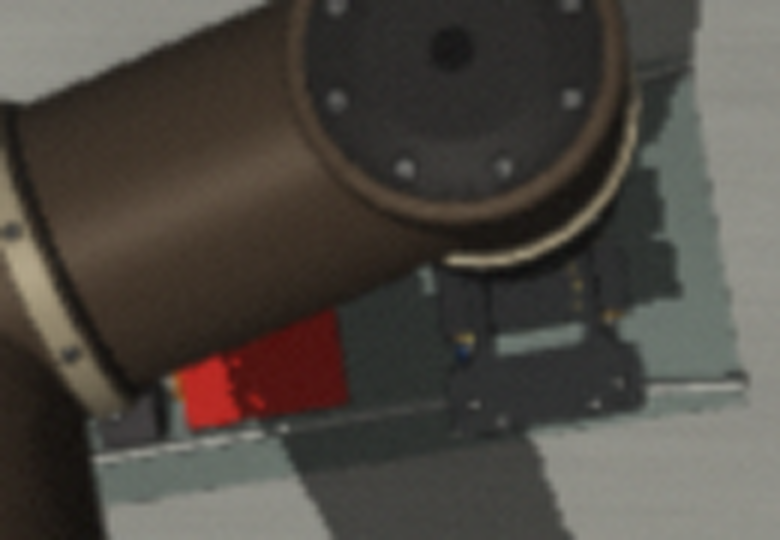

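View pics/wrist10.png

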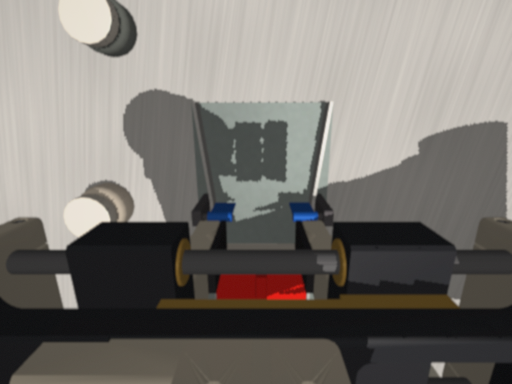

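```bash
python3 -m inch '.03 0 -.01 0 0 0 .5;.035 0 -.01 0 0 0 .5;.035 0 -.01 0 0 0 .5;.035 0 0 0 0 0 .5;.035 0 0 0 0 0 .5;.035 0 0 0 0 0 .5;.035 0 0 0 0 0 .5;.035 0 0 0 0 0 .5;0 0 0 0 0 0 .5;0 0 0 0 0 0 .5'
python3 - <<'E'
from plant import r
from h import *
for n in("top","scene"): im=r.capture(n); cv2.imwrite(f"pics/{n}11.png",im[:,:,::-1])
s=cv2.imread("pics/scene11.png"); cv2.imwrite("pics/s11.png",cv2.resize(s[155:255,230:350],None,fx=6,fy=6,interpolation=cv2.INTER_CUBIC))
s=cv2.imread("pics/top11.png"); cv2.imwrite("pics/t11.png",cv2.resize(s[145:235,165:295],None,fx=6,fy=6,interpolation=cv2.INTER_CUBIC))
E
```

```text
time_s: 23.72
tcp_pos: [0.6043, -0.2318, 0.207]
eef_rot: [179.9, 0.0, -79.8]
contact_force: [0.7, 0.5, 0.9]
gripper_width: 0.0438
```

View pics/s11.png

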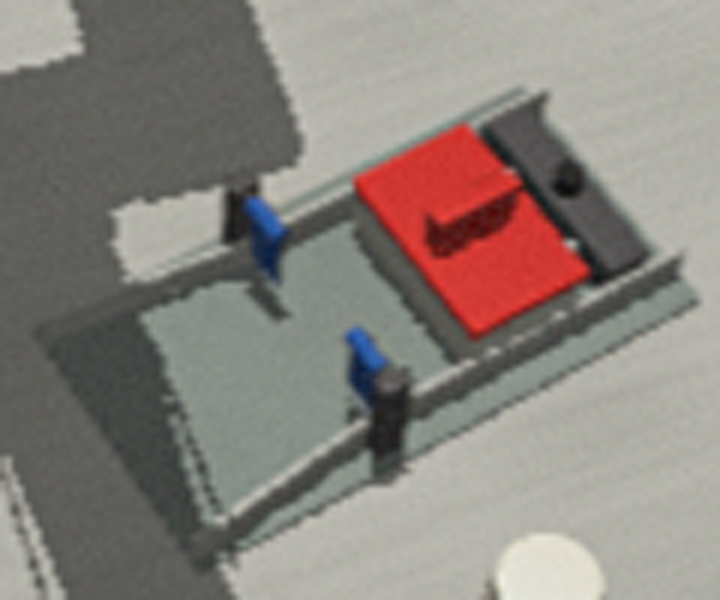

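View pics/t11.png

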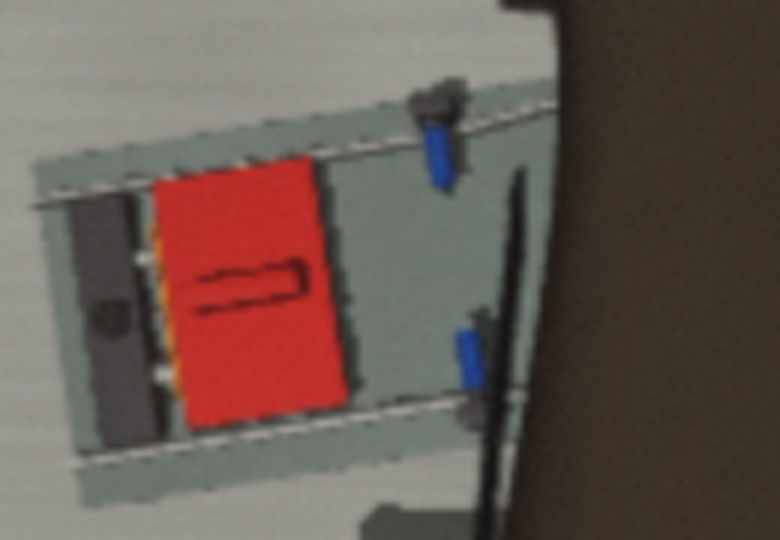

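```bash
python3 - <<'E'
from plant import r
print(r.close_job(), r.get_state()['time_s'])
E
```

```text
the job is handed in; nothing more can be done
the job is handed in; nothing more can be done
```

I set the red-lidded tub on the landing, let go and gripped it again. I then slid it through the flaps onto the pad, let go, moved the arm clear and handed the job in at about 24 s.

**Pad:** I pressed for about 0.8 s at roughly 9 N along the lane. That means the pad gave about 6 mm, allowing 5 to 7 mm because the tub's friction is unknown. This comes from the force and the tool's travel after contact. The pad's travel was not measured directly, but it should be well short of its 12 mm end.

**Last checks:** The final top and scene pictures show the tub flat and square against the orange pad, both flaps shut and the robot clear. I saw no contact with the pots or other things, though I did not measure their positions again.

**What disagreed:** My first grasp closed on nothing. In the wrist picture the real fingertips sit about 25 mm above the reported TCP, so the fingers passed just over the fin. I corrected the height by that amount, and the second grasp read 13.8 mm on the 14 mm fin. The tub was not disturbed by the miss.

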